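Sort the kiln props into their crate and tray

ROBOT

A 7-joint arm with a two-finger parallel gripper is mounted at the origin on the work surface. World frame = base frame: x ahead of the robot, y to its left, z up, the work surface at z = 0. Lengths are in m, angles in rad, forces in N, time in s.
With the tool pointing down it reaches from about 0.4 to 0.85 m from the base axis. Payload 4.5 kg.
Tool frame: the origin (TCP) lies on the mounting face of the last link; the fingertips stand 166 mm ahead of it and the grasp point (between the pads) lies 147 mm ahead of it; z points along the fingers, y is the line along which they close (so a half turn about z gives the same grasp; the last joint's range is limited). The gripper opens to 88 mm and grips with 3 to 60 N. Pads are 18 mm wide; open, the fingers measure 123 mm over their backs; the gripper's body (75 mm by 187 mm) begins 45 mm behind the grasp point.
Start: joints at [1.373, 0.689, -0.195, 1.565, 0.157, 0.902, -0.215], TCP at [0.144, -0.608, 0.405] pointing down, gripper open.
Joint ranges: [-3.01, 3.01], [-0.46, 2.08], [-1.47, 1.51], [0.13, 2.56], [-1, 4.14], [0.04, 2.09], [-2.66, 2.66]. Speed limits (rad/s): [2.57, 2.57, 3.14, 3.14, 3.14, 3.14, 3.14].

INTERFACE

Orientations are given as a unit quaternion [w, x, y, z].
In Python, from station import move_to, move_linear, movej, move_gripper, wait, solve_ik, state, camera, PlanningError, sign_off gives the robot as it stands. The module is installed in compiled form; this text tells all that it offers. Calls block until the motion is done:
- move_to(position, orientation): joint-space move of the TCP to a pose.
- move_linear(position, frame=None, speed=0.15): straight line of the TCP; frame=None keeps the orientation; speed is the mean speed in m/s.
- movej(angles): joint-space move.
- move_gripper(opening, grasp_force=None): opening from 0.0 (shut) to 1.0 (fully open); grasp_force is the grip in N (None keeps the last); returns when the fingers have stopped.
- wait(seconds).
- solve_ik(position, orientation): joint angles nearest the present ones, or None.
- state(): the state.
- camera(name): name is "scene" or "side" or "wrist"; returns a dict with "img" (384x512x3 uint8, blue, green, red), "z_map" (384x512 float32, m along the optical axis (not along the pixel's ray), 0 where there is no reading), "camera_matrix" (3x3 intrinsics, pixels), "cam_to_world" (4x4, takes a point from camera to world coordinates). Camera axes: x right, y down, z forward; pixel columns grow to the right and rows downward; lengths in m; the calibration is good to about 2 mm. A picture is of the moment at which its call begins.
A pose or a line that the arm cannot do raises PlanningError and nothing moves.
- sign_off(): hands the job in; it is judged then, once.
The state is a dict: "clock": time; "q": joint angles; "dq": joint speeds; "joint_torque": joint torques, N m; "ee_pos": TCP position; "tcp_rot": TCP orientation; "contact_force": force on the tool from outside, world axes, zero at the start; "ft_torque": the same for the moment, N m; "finger_gap": opening from 0.0 (shut) to 1.0 (fully open); "grasp_force": force on a finger pad.
Only numpy, scipy, OpenCV 4.12 (cv2) and the standard library are available. Lean on these libraries where they do the work, as an engineer would, in place of code of your own. Each camera call takes 0.05 s, during which the arm holds its last target. There are 200 camera calls.

TASK

Sort the loose kiln props on the pottery bench: the two short round ones go upright in the low wooden tray, and the long square one that is lying on the bench goes upright in the empty pocket of the deep crate. Before the long prop goes into the crate, stand it on end on the flat ceramic tile and let go of it for about a second to see that it stands true. The props chip easily, so set each one down without dropping or toppling it, and leave everything else, including the prop already in the crate, where it is.

Things in the scene. Friction and masses are not known exactly. Their poses are not given: they have to be found in the camera images.
- long_prop: the loose long kiln prop: plain square bar of buff fired ceramic, 130 mm long, 36 x 36 mm across, about 0.26 kg, both ends alike (flat, with a dark square mark). At the start it lies on the bench. Origin at its centre; x runs along its length, y and z across two faces.
- round_prop_a: a short round kiln prop: plain buff ceramic cylinder, diameter 50 mm, 62 mm tall, about 0.2 kg, standing upright on the bench, dark round mark on top. Origin at the centre of its underside, z up its axis.
- round_prop_b: the other short round kiln prop, the same: diameter 50 mm, 62 mm tall, standing upright. Origin at the centre of its underside, z up its axis.
- tile: flat square buff ceramic tile (a kiln shelf offcut) fixed to the bench, 130 x 130 mm, 16 mm thick. Origin at the centre of its underside, x and y along its edges.
- tile_top (a point): centre of the tile's flat upper face, 16 mm above the bench; z up.
- crate: deep plywood crate fixed to the bench, 205 mm (its x) by 110 mm (its y), 80 mm high, walls and floor 8 mm thick. A crosswise wall in the middle divides it into two pockets, each about 90 x 94 mm inside and 72 mm deep. The pocket on its -x side (nearer the robot) is empty; a long prop stands in the +x one. Origin at the centre of its underside.
- crate_pocket (a point): centre of the floor of the crate's empty pocket, 8 mm above the bench; axes as the crate.
- tray: low open plywood tray fixed to the bench, 220 mm (its x) by 130 mm (its y), rim 35 mm high, walls and floor 8 mm thick, empty at the start. Origin at the centre of its underside.
- tray_floor (a point): centre of the tray's inner floor, 8 mm above the bench; inside it is 204 mm (x) by 114 mm (y); axes as the tray.
- stored_prop: a long prop like the loose one (36 x 36 x 130 mm) already standing in the crate's other pocket; leave it. Origin at its centre, z up its length.
- beaker: unglazed pale ceramic beaker without handle, diameter 68 mm, 75 mm tall, towards the far edge; leave it. Origin under its centre.
- tumbler: yellow round tumbler, diameter 84 mm, 100 mm tall, towards the far edge; leave it. Origin under its centre.
- rib: flat wooden potter's rib, 122 x 45 x 8 mm, one end round, lying between the props and a bin; leave it. Origin under the middle of its straight part, x along it.
- brush: wooden-handled brush lying flat, 180 mm long; leave it. x along it.
- strip: flat wooden rolling strip, 160 x 28 x 10 mm, lying on the left beyond the bins; leave it. Origin under its centre, y along it.
- jar: closed grey jar, diameter 68 mm, 80 mm tall, at the side; leave it. Origin under its centre.

How it is judged:
By the outcome, as a careful person would: the job done as asked, in the order asked, and still so for the second after the job is handed in, with the robot touching nothing.
It also fails if it takes over 72 s, if anything falls off the work surface, if the arm or the gripper's body presses on something with over 40 N, if the wrist force passes 120 N, or if a joint passes its speed limit or range.

## Working session

There is one attempt and no reset: what is moved stays moved. The work goes in short steps, each a Python script; the robot and the scene stay as the last script left them, time stands still between calls to the robot, and variables do not carry over. Pictures are saved under pics/ and viewed, at most 10 in all, crops included, and the job is handed in when it is done.

```bash
mkdir -p pics; python3 - <<'E'
from station import *
import cv2,numpy as np
for n in("scene","side"):
    c=camera(n); cv2.imwrite(f"pics/{n}0.png",c["img"]); np.savez(f"{n}0.npz",**c)
    print(n,c["camera_matrix"].round(1).tolist(),c["cam_to_world"].round(3).tolist(),(c["z_map"]>0).mean())
s=state();print(s)
E
```

```text
scene [[380.8, 0.0, 250.9], [0.0, 380.8, 190.8], [0.0, 0.0, 1.0]] [[-0.739, 0.458, -0.494, 1.241], [0.674, 0.494, -0.55, 0.755], [-0.008, -0.739, -0.674, 0.925], [0.0, 0.0, 0.0, 1.0]] 0.995880126953125
side [[480.3, 0.0, 256.7], [0.0, 480.3, 192.0], [0.0, 0.0, 1.0]] [[-0.822, -0.44, 0.361, 0.062], [-0.57, 0.623, -0.536, 0.905], [0.011, -0.647, -0.763, 1.243], [0.0, 0.0, 0.0, 1.0]] 0.996063232421875
{'clock': 0.1, 'q': array([ 1.3727909 ,  0.68988556, -0.19451875,  1.56623446,  0.15732517,
        0.90253409, -0.21512171]), 'dq': array([ 0.00082272,  0.00025122,  0.00110003, -0.00155849, -0.00161963,
       -0.00023966,  0.00177854]), 'joint_torque': array([-2.91813187e-03, -5.28502715e+01, -1.27107482e+00, -1.53835970e+01,
       -5.24441432e-02,  2.06472730e-03,  1.39759879e-05]), 'ee_pos': array([ 0.14348792, -0.60799881,  0.40400056]), 'tcp_rot': array([-8.16501757e-04,  9.93286489e-01,  1.15677374e-01, -1.69764895e-04]), 'contact_force': array([0.28575796, 0.62101965, 0.23645231]), 'ft_torque': array([ 0.03369216, -0.00381032,  0.03217363]), 'grasp_force': 0.0, 'finger_gap': 1.0040362871753101}
```

View pics/scene0.png

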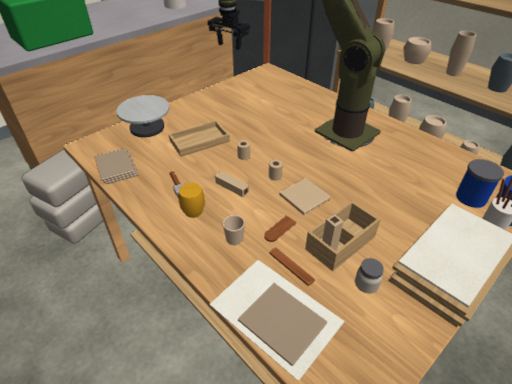

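View pics/side0.png

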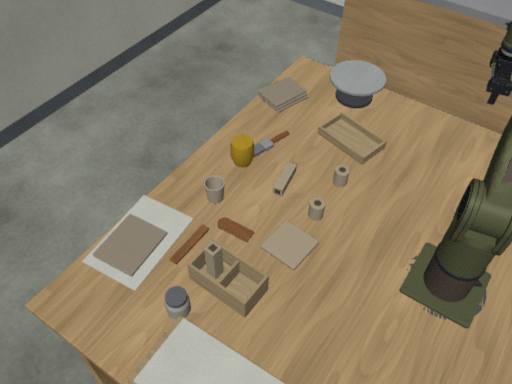

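The scene view shows the round props at about (244,150) and (276,170), the long prop at (231,184), the tile at (305,195), the crate at (343,235) and the tray at (200,138). The side view shows the same items: round props (341,175) and (316,209), long prop (285,179), tile (290,244), crate (228,276), tray (351,137). Next I'll deproject to get their poses.

```bash
cat > vis.py <<'E'
import numpy as np,cv2
def cloud(c):
    z=c["z_map"];h,w=z.shape;v,u=np.mgrid[:h,:w]
    K=c["camera_matrix"];P=np.stack([(u-K[0,2])*z/K[0,0],(v-K[1,2])*z/K[1,1],z],-1)
    T=c["cam_to_world"];P=P@T[:3,:3].T+T[:3,3];P[z<=0]=np.nan
    return P
def ray(c,uv,h):
    "pixels -> world points on plane z=h"
    K=c["camera_matrix"];T=c["cam_to_world"];uv=np.atleast_2d(uv)
    d=np.c_[(uv-[K[0,2],K[1,2]])/[K[0,0],K[1,1]],np.ones(len(uv))]@T[:3,:3].T
    return (T[:3,3]+d*((h-T[2,3])/d[:,2])[:,None])[:,:2]
E
python3 - <<'E'
import numpy as np,cv2
from vis import *
S={}
for n in("scene","side"):
    c=dict(np.load(n+"0.npz"));P=cloud(c);z=P[...,2]
    ok=(P[...,0]>.25)&(P[...,0]<1.1)&(abs(P[...,1])<.75)
    print(n,"bench z",np.nanmedian(z[ok&(abs(z)<.01)]),np.nanstd(z[ok&(abs(z)<.006)]))
    m=(ok&(z>.007)&(z<.16)).astype(np.uint8)
    k,l,st,_=cv2.connectedComponentsWithStats(m,connectivity=4)
    for i in range(1,k):
        if st[i,4]<60: continue
        p=P[l==i];top=np.percentile(p[:,2],97)
        q=p[p[:,2]>top-.006][:,:2].astype(np.float32)
        r=cv2.minAreaRect(q)
        print(st[i,:5],"top %.3f"%top,"c",np.round(r[0],3),"sz",np.round(r[1],3),"ang %.1f"%r[2],"mean",q.mean(0).round(3))
E
```

```text
scene bench z 0.0005110447430677345 0.0020606064933576442
[ 116   95   53   42 1602] top 0.107 c [ 0.623 -0.616] sz [0.218 0.214] ang 11.2 mean [ 0.625 -0.613]
[ 168  120   61   35 1086] top 0.037 c [ 0.511 -0.381] sz [0.14  0.221] ang 75.9 mean [ 0.518 -0.378]
[237 140  13  19 213] top 0.065 c [ 0.445 -0.173] sz [0.05  0.047] ang 49.3 mean [ 0.448 -0.173]
[  94  148   44   35 1020] top 0.033 c [ 0.862 -0.453] sz [0.165 0.119] ang 73.0 mean [ 0.864 -0.448]
[268 159  14  20 235] top 0.064 c [0.443 0.001] sz [0.048 0.047] ang 78.7 mean [0.443 0.001]
[169 171  36  46 870] top 0.103 c [ 0.777 -0.058] sz [0.074 0.073] ang 37.5 mean [ 0.779 -0.056]
[215 171  33  24 419] top 0.039 c [ 0.602 -0.062] sz [0.037 0.128] ang 8.6 mean [ 0.603 -0.06 ]
[ 279  178   52   36 1004] top 0.020 c [0.448 0.153] sz [0.131 0.132] ang 84.2 mean [0.45  0.153]
[ 305  200   75   70 2866] top 0.138 c [0.575 0.362] sz [0.036 0.037] ang 85.4 mean [0.575 0.363]
[ 388  211  123  115 7902] top 0.091 c [0.389 0.641] sz [0.283 0.19 ] ang 1.7 mean [0.396 0.646]
[222 215  22  29 518] top 0.076 c [0.754 0.13 ] sz [0.065 0.
[... 1024 characters left out ...]
 ang 48.9 mean [ 0.443 -0.17 ]
[204 176  21  27 456] top 0.075 c [0.749 0.133] sz [0.065 0.068] ang 44.4 mean [0.749 0.133]
[308 198  17  22 305] top 0.064 c [0.439 0.005] sz [0.046 0.045] ang 89.6 mean [0.439 0.004]
[  91  214   76   62 2384] top 0.018 c [0.844 0.435] sz [0.152 0.18 ] ang 6.0 mean [0.842 0.438]
[ 260  221   59   49 1507] top 0.019 c [0.442 0.156] sz [0.131 0.128] ang 85.1 mean [0.442 0.155]
[175 226  33  32 212] top 0.013 c [0.697 0.318] sz [0.137 0.03 ] ang 89.4 mean [0.696 0.324]
[ 187  239   82   78 3017] top 0.136 c [0.57  0.364] sz [0.038 0.039] ang 84.5 mean [0.569 0.365]
[ 127  286  147   98 6143] top 0.091 c [0.439 0.636] sz [0.225 0.356] ang 83.5 mean [0.419 0.617]
```

```bash
cat > rob.py <<'E'
import numpy as np
from scipy.spatial.transform import Rotation as R
from station import *
G=.147
def frame(a,y):
    "quat wxyz from approach a (tool z) and closing direction y"
    a=np.array(a,float);a/=np.linalg.norm(a);y=np.array(y,float);y-=a*(a@y);y/=np.linalg.norm(y)
    q=R.from_matrix(np.c_[np.cross(y,a),y,a]).as_quat();return q[[3,0,1,2]]
def pose(g,a,y):
    a=np.array(a,float);a/=np.linalg.norm(a);return np.array(g)-G*a,frame(a,y)
E
python3 - <<'E'
import numpy as np,cv2
from vis import *
from rob import *
for n in("scene","side"):
    c=dict(np.load(n+"0.npz"));P=cloud(c).reshape(-1,3)
    m=(abs(P[:,2]-.08)<.006)&(abs(P[:,0]-.54)<.16)&(abs(P[:,1]-.36)<.09)
    q=P[m,:2].astype(np.float32);r=cv2.minAreaRect(q);print(n,"crate",np.round(r[0],3),np.round(r[1],3),r[2],m.sum())
    m=(abs(P[:,2])<.02)&(abs(P[:,0]-.54)<.16)&(abs(P[:,1]-.36)<.09)&(P[:,0]>.4)
th0=np.radians(9.3);L=np.array([-np.sin(th0),np.cos(th0),0]);W=np.array([np.cos(th0),np.sin(th0),0]);up=np.array([0,0,1.])
lc=np.array([.6005,-.061,.018]);tile=np.array([.445,.1545,.016])
for th in(0,20,30):
  t=np.radians(th)
  for s in(1,-1):
    A=s*L;g=lc+A*.015;g[2]=.027
    a=-(up*np.cos(t)+A*np.sin(t))
    pk=[solve_ik(*pose(g,a,f*W)) is not None for f in(1,-1)]
    ok=[]
    for psi in range(0,360,15):
      h=np.array([np.cos(np.radians(psi)),np.sin(np.radians(psi)),0])  # horizontal dir from prop to body
      a2=-(h*np.cos(t)+up*np.sin(t)); y=np.cross(up,h)
      gg=tile+[0,0,.08]
      for f in(1,-1):
        j=solve_ik(*pose(gg,a2,f*y))
        if j is not None: ok.append((psi,f))
    print(th,s,pk,ok)
E
```

```text
scene crate [0.52  0.367] [0.113 0.209] 88.1460189819336 596
side crate [0.518 0.369] [0.113 0.208] 88.01606750488281 656
0 1 [True, True] [(45, 1), (45, -1), (60, 1), (60, -1), (75, 1), (75, -1), (90, 1), (90, -1), (105, 1), (105, -1), (120, 1), (120, -1), (135, 1), (135, -1), (150, 1), (150, -1), (165, 1), (165, -1), (225, -1), (240, -1), (255, 1), (255, -1), (270, 1), (270, -1), (285, 1), (285, -1), (300, 1), (300, -1), (315, 1), (315, -1), (330, 1), (330, -1), (345, 1), (345, -1)]
0 -1 [True, True] [(45, 1), (45, -1), (60, 1), (60, -1), (75, 1), (75, -1), (90, 1), (90, -1), (105, 1), (105, -1), (120, 1), (120, -1), (135, 1), (135, -1), (150, 1), (150, -1), (165, 1), (165, -1), (225, -1), (240, -1), (255, 1), (255, -1), (270, 1), (270, -1), (285, 1), (285, -1), (300, 1), (300, -1), (315, 1), (315, -1), (330, 1), (330, -1), (345, 1), (345, -1)]
20 1 [True, True] [(0, 1), (0, -1), (15, 1), (15, -1), (30, 1), (30, -1), (45, 1), (45, -1), (60, 1), (60, -1), (75, 1), (75, -1), (90, 1), (90, -1), (105, 1), (105, -1), (120, 1), (120, -1), (135, 1), (135, -1), (150, 1), (150, -1), (240, 1
[... 668 characters left out ...]
0, -1), (75, 1), (75, -1), (90, 1), (90, -1), (105, 1), (105, -1), (120, 1), (120, -1), (135, 1), (135, -1), (150, 1), (150, -1), (240, 1), (240, -1), (255, 1), (255, -1), (270, 1), (270, -1), (285, 1), (285, -1), (300, 1), (300, -1), (315, 1), (315, -1), (330, 1), (330, -1), (345, 1), (345, -1)]
30 -1 [True, True] [(0, 1), (0, -1), (15, 1), (15, -1), (30, 1), (30, -1), (45, 1), (45, -1), (60, 1), (60, -1), (75, 1), (75, -1), (90, 1), (90, -1), (105, 1), (105, -1), (120, 1), (120, -1), (135, 1), (135, -1), (150, 1), (150, -1), (240, 1), (240, -1), (255, 1), (255, -1), (270, 1), (270, -1), (285, 1), (285, -1), (300, 1), (300, -1), (315, 1), (315, -1), (330, 1), (330, -1), (345, 1), (345, -1)]
```

```bash
cat >> rob.py <<'E'
D=np.array([0,0,-1.])
def ang(deg): t=np.radians(deg);return np.array([np.cos(t),np.sin(t),0])
def fz(): return np.mean([state()["contact_force"][2] for _ in range(3)])
def lower(p,step=.0007,n=8,thr=4):
    "step down from p until contact; returns TCP pos"
    p=np.array(p,float);wait(.15);f0=fz()
    for i in range(n):
        if abs(fz()-f0)>thr: break
        p[2]-=step;move_linear(p,speed=.02)
    print("lowered",i,"dF %.1f"%(fz()-f0),"z",p[2].round(4));return p
def rep(m=""):
    s=state();print(m,"t=%.1f"%s["clock"],"gap %.3f"%s["finger_gap"],"F",s["contact_force"].round(1),"gf %.1f"%s["grasp_force"],s["ee_pos"].round(4))
E
cat > round.py <<'E'
from rob import *
def do(src,dst):
    Y=ang(-104)
    p,q=pose([*src,.045],D,Y);u=np.array([0,0,.09])
    move_to(p+u,q);move_linear(p,speed=.2);rep("at")
    move_gripper(.3,grasp_force=25);rep("gripped")
    move_linear(p+u,speed=.2)
    p2,_=pose([*dst,.0545],D,Y)
    move_to(p2+u*.8,q);move_linear(p2,speed=.12)
    p2=lower(p2);move_gripper(.8);wait(.1);rep("released")
    move_linear(p2+u,speed=.25);rep()
E
python3 - <<'E'
from round import do
do((.4435,-.171),(.5585,-.391))
from station import camera
import cv2,numpy as np
c=camera("scene");cv2.imwrite("pics/s1.png",cv2.resize(c["img"][80:280,130:390],None,fx=3,fy=3,interpolation=cv2.INTER_CUBIC))
E
```

```text
at t=2.7 gap 0.999 F [0.4 0.7 0.5] gf 0.0 [ 0.4435 -0.1715  0.1923]
gripped t=3.3 gap 0.555 F [-0.9 -2.8  5.6] gf 25.0 [ 0.4433 -0.1718  0.1924]
lowered 3 dF 6.9 z 0.1994
released t=7.2 gap 0.795 F [-0.1 -0.4  0.3] gf 0.0 [ 0.5585 -0.391   0.1993]
 t=7.7 gap 0.802 F [-0.6  0.5 -1.1] gf 0.0 [ 0.5585 -0.391   0.2903]
```

View pics/s1.png

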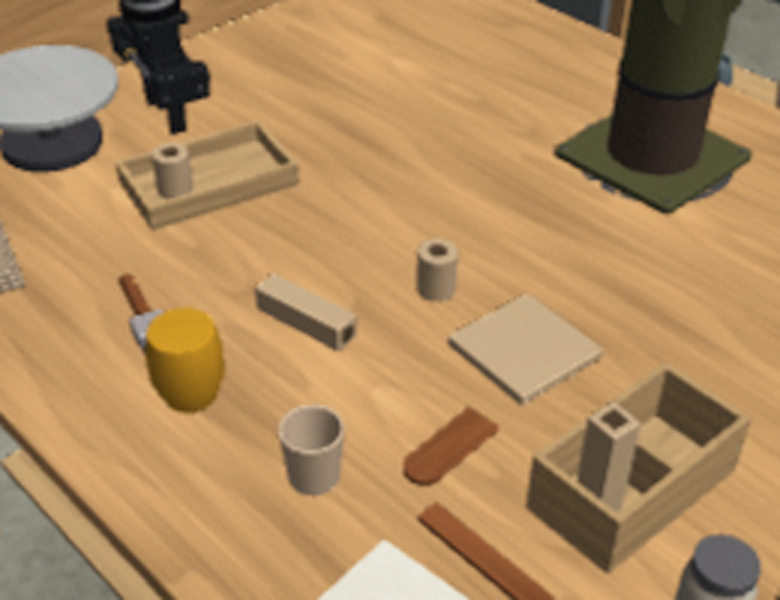

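The first prop stands upright in the tray at about (172,168) in the crop, with nothing else disturbed. Next come the second round prop and picking up the long one.

```bash
cat > longp.py <<'E'
from rob import *
th=np.radians(25);up=np.array([0,0,1.])
A=ang(-80.7);W=ang(9.3)
lc=np.array([.6005,-.061,0]);GR=.018            # grasp this far from centre towards A
a1=-(up*np.cos(th)+A*np.sin(th))
g1=lc+A*GR+[0,0,.027]
h=ang(-95.3+5);a2=-(h*np.cos(th)+up*np.sin(th));y2=np.cross(up,h)
tile=np.array([.445,.1545,.016])
def best(*pp):
    "the closing sense whose last joint stays farthest from its range"
    r=[]
    for f in(1,-1):
        js=[solve_ik(*pose(g,a,f*y)) for g,a,y in pp]
        r.append((max(abs(j[6]) for j in js) if all(j is not None for j in js) else 9,f))
    print(r);return min(r)[1]
E
python3 - <<'E'
from round import do
do((.441,.003),(.4615,-.367))
from longp import *
move_gripper(1.0)
f=best((g1,a1,W),(tile+[0,0,.085],a2,y2))
p,q=pose(g1,a1,f*W)
move_to(p-.09*a1,q);move_linear(p,speed=.15);rep("at")
move_gripper(.2,grasp_force=50);rep("gripped")
move_linear(p+[0,0,.12],speed=.12);rep("up")
import cv2
c=camera("scene");cv2.imwrite("pics/s2.png",cv2.resize(c["img"][80:280,130:390],None,fx=3,fy=3,interpolation=cv2.INTER_CUBIC))
E
```

```text
Traceback (most recent call last):
  File "round.py", line 5, in do
    move_to(p+u,q);move_linear(p,speed=.2);rep("at")
                   ~~~~~~~~~~~^^^^^^^^^^^^
station.PlanningError: the arm cannot follow that straight line within its joint ranges
```

```bash
python3 - <<'E'
from rob import *
rep();print(state()["q"].round(2))
lo=np.array([-3.01,-.46,-1.47,.13,-1,.04,-2.66]);hi=np.array([3.01,2.08,1.51,2.56,4.14,2.09,2.66])
for d in range(-180,180,20):
    o=[]
    for z in(.135,.045):
        j=solve_ik(*pose([.441,.003,z],D,ang(d)));o.append(None if j is None else (round(min((j-lo).min(),(hi-j).min()),2),j.round(2).tolist()))
    print(d,o)
E
```

```text
t=9.2 gap 0.801 F [ 0.4 -0.2 -0.3] gf 0.0 [0.4418 0.0022 0.2819]
[-0.13  0.7   0.03  2.22 -0.07  0.22 -1.85]
-180 [(np.float64(0.11), [-0.27, 0.72, 0.25, 2.23, -0.68, 0.27, -2.55]), (np.float64(0.11), [0.01, 0.9, -0.2, 2.24, 1.53, 0.15, 1.5])]
-160 [(np.float64(0.2), [-0.23, 0.71, 0.19, 2.23, -0.52, 0.24, -2.37]), (np.float64(0.11), [0.01, 0.9, -0.2, 2.24, 1.53, 0.15, 1.85])]
-140 [(np.float64(0.19), [-0.19, 0.71, 0.13, 2.22, -0.36, 0.23, -2.18]), (np.float64(0.11), [0.01, 0.9, -0.2, 2.24, 1.53, 0.15, 2.2])]
-120 [(np.float64(0.18), [-0.15, 0.7, 0.07, 2.22, -0.2, 0.22, -2.0]), (np.float64(0.11), [0.01, 0.9, -0.2, 2.24, 1.53, 0.15, 2.55])]
-100 [(np.float64(0.18), [-0.12, 0.7, 0.01, 2.22, -0.04, 0.22, -1.82]), None]
-80 [(np.float64(0.19), [-0.08, 0.7, -0.04, 2.22, 0.12, 0.23, -1.63]), None]
-60 [(np.float64(0.2), [-0.05, 0.7, -0.1, 2.22, 0.28, 0.24, -1.45]), None]
-40 [(np.float64(0.22), [-0.01, 0.7, -0.17, 2.21, 0.44, 0.26, -1.26]), (np.float64(0.34), [0.38, 1.03, -0.83, 2.22, 1.49, 0.69, -2.29])]
-20 [(np.float64(0.25), [0.04, 0.7, -0.25, 2.21, 0.59, 0.29, -1.06]), (np.float64(0.34
[... 552 characters left out ...]
 -0.2, 2.24, 1.53, 0.16, -0.59])]
80 [(np.float64(0.21), [0.57, 1.02, -1.26, 2.19, 1.24, 1.03, -0.04]), (np.float64(0.11), [0.01, 0.9, -0.2, 2.24, 1.53, 0.15, -0.24])]
100 [(np.float64(0.21), [0.57, 1.02, -1.26, 2.19, 1.24, 1.03, 0.31]), (np.float64(0.11), [0.01, 0.9, -0.2, 2.24, 1.53, 0.15, 0.11])]
120 [(np.float64(0.21), [0.57, 1.02, -1.26, 2.19, 1.24, 1.03, 0.66]), (np.float64(0.11), [0.01, 0.9, -0.2, 2.24, 1.53, 0.15, 0.45])]
140 [(np.float64(0.21), [0.57, 1.02, -1.26, 2.19, 1.24, 1.03, 1.01]), (np.float64(0.11), [0.01, 0.9, -0.2, 2.24, 1.53, 0.15, 0.8])]
160 [(np.float64(0.01), [-0.35, 0.74, 0.39, 2.23, -0.92, 0.33, -2.65]), (np.float64(0.11), [0.01, 0.9, -0.2, 2.24, 1.53, 0.15, 1.15])]
```

```bash
sed -i 's/def do(src,dst):/def do(src,dst,yaw=-104,pyaw=-104):/; s/    Y=ang(-104)/    Y=ang(yaw)/; s/    p2,_=pose(\[\*dst,.0545\],D,Y)/    p2,q=pose([*dst,.0545],D,ang(pyaw))/' round.py
python3 - <<'E'
from round import do
from rob import *
ok=0
for y in(40,30,50,20):
    try: do((.441,.003),(.4615,-.367),y,76);ok=1;break
    except PlanningError as e: print(y,e);rep()
    if state()["finger_gap"]<.7: break
if not ok: raise SystemExit
from longp import *
move_gripper(1.0)
f=best((g1,a1,W),(tile+[0,0,.085],a2,y2))
p,q=pose(g1,a1,f*W)
move_to(p-.09*a1,q);move_linear(p,speed=.15);rep("at")
move_gripper(.2,grasp_force=50);rep("gripped")
move_linear(p+[0,0,.12],speed=.12);rep("up")
import cv2
c=camera("scene");cv2.imwrite("pics/s2.png",cv2.resize(c["img"][80:280,130:390],None,fx=3,fy=3,interpolation=cv2.INTER_CUBIC))
E
```

```text
at t=11.6 gap 0.802 F [ 0.3 -0.1  0.2] gf 0.0 [0.441  0.0031 0.192 ]
gripped t=12.1 gap 0.563 F [-1.3 -2.   3.3] gf 25.0 [0.4407 0.0026 0.1922]
lowered 3 dF 8.2 z 0.1994
released t=17.0 gap 0.800 F [ 0.  -0.5  0.2] gf 0.0 [ 0.4615 -0.367   0.1993]
 t=17.5 gap 0.802 F [-0.  -0.4 -1.2] gf 0.0 [ 0.4614 -0.3672  0.29  ]
[(np.float64(0.5092598898116609), 1), (np.float64(2.5574500132116547), -1)]
at t=19.8 gap 1.003 F [ 0.7 -0.9  0.9] gf 0.0 [ 0.6138 -0.1408  0.1609]
gripped t=20.6 gap 0.403 F [-0.1  0.  -0.4] gf 49.9 [ 0.6135 -0.14    0.1602]
up t=21.8 gap 0.408 F [ 0.1 -0.  -2. ] gf 49.9 [ 0.6131 -0.1402  0.2793]
```

View pics/s2.png

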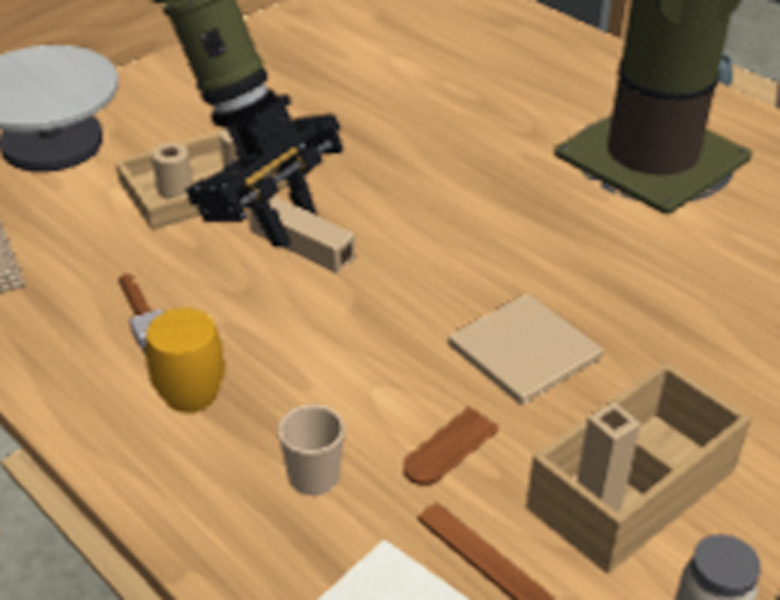

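```bash
python3 - <<'E'
from longp import *
lo=np.array([-3.01,-.46,-1.47,.13,-1,.04,-2.66]);hi=np.array([3.01,2.08,1.51,2.56,4.14,2.09,2.66])
print(state()["q"].round(2))
for d in(0,10,20,-20,-40,40,60):
  h=ang(-95.3+5+d);a2=-(h*np.cos(th)+up*np.sin(th));y2=np.cross(up,h)
  for z in(.15,.085):
    j=solve_ik(*pose(tile+[0,0,z],a2,y2));print(d,z,None if j is None else (j.round(2).tolist(),min((j-lo).min(),(hi-j).min()).round(2)))
for d in(-2,178,88,-92):
  print("down",d,[None if j is None else j.round(2).tolist() for j in(solve_ik(*pose(tile+[0,0,.1],D,ang(d))),solve_ik(*pose([.47,.37,.108],D,ang(d))))])
E
```

```text
[ 0.61  1.   -0.72  1.55  0.22  0.89  0.13]
0 0.15 ([0.8, 1.33, -1.14, 2.15, -0.13, 0.24, 0.27], np.float64(0.2))
0 0.085 ([0.79, 1.45, -1.07, 2.12, -0.04, 0.21, 0.3], np.float64(0.17))
10 0.15 ([0.75, 1.31, -1.1, 2.02, -0.11, 0.49, 0.31], np.float64(0.37))
10 0.085 ([0.73, 1.42, -1.05, 1.99, -0.03, 0.46, 0.34], np.float64(0.42))
20 0.15 ([0.68, 1.3, -1.07, 1.89, -0.08, 0.72, 0.35], np.float64(0.4))
20 0.085 ([0.67, 1.41, -1.02, 1.86, -0.0, 0.68, 0.38], np.float64(0.45))
-20 0.15 ([0.66, 1.21, -0.85, 2.44, 3.88, 0.54, 2.42], np.float64(0.12))
-20 0.085 ([0.87, 1.63, -1.25, 2.39, 2.68, 0.41, -2.51], np.float64(0.15))
-40 0.15 None
-40 0.085 None
40 0.15 ([0.53, 1.31, -1.04, 1.66, 0.0, 1.12, 0.41], np.float64(0.43))
40 0.085 ([0.52, 1.4, -1.0, 1.63, 0.07, 1.08, 0.45], np.float64(0.47))
60 0.15 ([0.37, 1.33, -1.03, 1.45, 0.1, 1.46, 0.49], np.float64(0.44))
60 0.085 ([0.36, 1.42, -0.99, 1.43, 0.16, 1.42, 0.53], np.float64(0.48))
down -2 [[-0.38, 0.75, -0.09, 2.14, 0.24, 0.26, -0.71], [-0.72, 0.86, -0.05, 1.77, 0.08, 0.52, -0.85]]
down 178 [[0.21, 1.03, -1.17, 2.11, 1.25, 0.99, 1.41], [-0.19, 1.11, -1.1, 1.74, 1.13, 1.08, 1.4]]
down 88 [[-0.11, 0.8, -0.53, 2.13, 0.93, 0.46, 0.16], [-0.45, 0.9, -0.52, 1.75, 0.68, 0.67, 0.18]]
down -92 [[-0.56, 0.77, 0.21, 2.15, -0.57, 0.27, -1.46], [-1.05, 0.95, 0.57, 1.78, -0.8, 0.66, -1.62]]
```

Both round props are in the tray and the long prop is held level in the gripper, its free end at (345,250) in the crop. Next I'll turn it upright above the tile and check the tilt.

```bash
sed -i 's/-95.3+5)/-70.3)/' longp.py; cat >> longp.py <<'E'
gt=tile+up*.083+h*.009
def tilt(z0,z1,c0):
    import cv2
    from vis import cloud
    ims=[]
    for n in("scene","side"):
        c=camera(n);P=cloud(c).reshape(-1,3)
        m=(np.hypot(*(P[:,:2]-c0[:2]).T)<.035)&(P[:,2]>z0)&(P[:,2]<z1);q=P[m]
        k=np.polyfit(q[:,2],q[:,:2],1)[0] if m.sum()>20 else None
        print(n,m.sum(),"slope deg",None if k is None else np.degrees(k).round(1),q[:,:2].mean(0).round(4))
        T=np.linalg.inv(c["cam_to_world"]);p=c["camera_matrix"]@(T[:3,:3]@c0+T[:3,3]);u,v=(p[:2]/p[2]).astype(int)
        u=np.clip(u,65,446);v=np.clip(v,65,318)
        ims.append(cv2.resize(c["img"][v-65:v+65,u-65:u+65],(400,400),interpolation=cv2.INTER_CUBIC))
    return np.hstack(ims)
E
python3 - <<'E'
from longp import *
import cv2
p,q=pose(gt+[0,0,.07],a2,y2)
move_to(p,q);wait(.2);rep()
cv2.imwrite("pics/s3.png",tilt(.096,.140,tile+[0,0,.13]))
E
```

```text
t=23.1 gap 0.404 F [-0.2 -0.3 -1.8] gf 49.9 [0.4936 0.0202 0.2314]
scene 20 slope deg None [0.4704 0.142 ]
side 0 slope deg None [nan nan]longp.py:25: RuntimeWarning: Mean of empty slice.
  print(n,m.sum(),"slope deg",None if k is None else np.degrees(k).round(1),q[:,:2].mean(0).round(4))
  ret = um.true_divide(
```

View pics/s3.png

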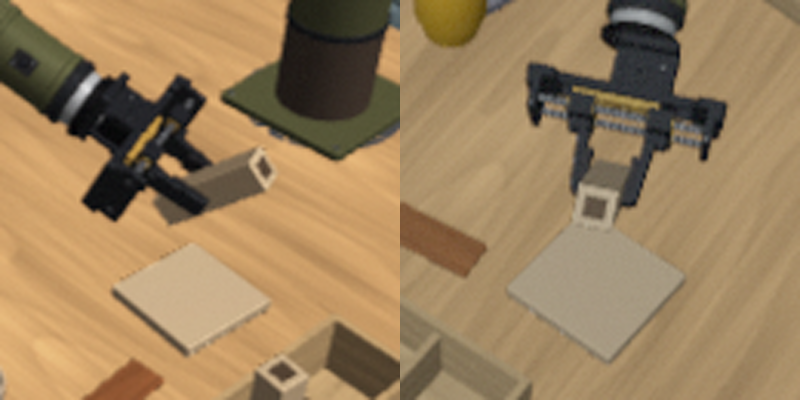

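The picture shows the prop's free end tilted up and away from the tile at (262,165): I had the closing sense reversed. The prop is still held securely, so I'll scan for the correct orientation.

```bash
python3 - <<'E'
from longp import *
lo=np.array([-3.01,-.46,-1.47,.13,-1,.04,-2.66]);hi=np.array([3.01,2.08,1.51,2.56,4.14,2.09,2.66])
q0=state()["q"];print(q0.round(2))
for d in range(-180,180,15):
  h=ang(d);a2=-(h*np.cos(th)+up*np.sin(th));y2=-np.cross(up,h);o=[]
  for z in(.17,.083):
    j=solve_ik(*pose(tile+up*z+h*.009,a2,y2));o.append(None if j is None else (j.round(2).tolist(),min((j-lo).min(),(hi-j).min()).round(2).item(),abs(j-q0).max().round(1).item()))
  if o[0] and o[1]: print(d,*o)
E
```

```text
[ 0.69  1.29 -1.07  1.88 -0.08  0.74  0.35]
-105 ([0.87, 1.36, -1.25, 2.36, 2.8, 0.16, 0.35], 0.12, 2.9) ([0.9, 1.6, -1.24, 2.31, 2.34, 0.25, 1.01], 0.21, 2.4)
-90 ([0.77, 1.22, -1.03, 2.15, -0.59, 0.33, -2.43], 0.23, 2.8) ([0.91, 1.7, -1.43, 2.1, 1.04, 0.52, 2.38], 0.04, 2.0)
-75 ([0.39, 1.02, -0.41, 1.96, -0.9, 0.95, -1.98], 0.1, 2.3) ([0.39, 1.18, -0.4, 1.92, -0.9, 0.85, -1.88], 0.1, 2.2)
-60 ([0.14, 1.02, -0.09, 1.78, -0.83, 1.29, -1.91], 0.17, 2.3) ([0.12, 1.17, -0.07, 1.75, -0.86, 1.22, -1.8], 0.14, 2.2)
-45 ([0.01, 1.06, -0.01, 1.61, -0.69, 1.49, -1.9], 0.31, 2.3) ([-0.01, 1.2, 0.03, 1.58, -0.72, 1.42, -1.81], 0.28, 2.2)
-30 ([-0.11, 1.1, 0.06, 1.46, -0.57, 1.65, -1.85], 0.43, 2.2) ([-0.14, 1.24, 0.11, 1.43, -0.61, 1.59, -1.76], 0.39, 2.1)
-15 ([-0.24, 1.14, 0.14, 1.34, -0.46, 1.79, -1.75], 0.3, 2.1) ([-0.26, 1.28, 0.2, 1.31, -0.51, 1.72, -1.67], 0.37, 2.0)
0 ([-0.36, 1.17, 0.21, 1.26, -0.35, 1.87, -1.62], 0.22, 2.0) ([-0.38, 1.31, 0.26, 1.22, -0.39, 1.8, -1.56], 0.29, 1.9)
15 ([-0.47, 1.19, 0.24, 1.22, -0.21, 1.9, -1.48], 0.19, 1.8) ([-0.49, 1.32, 0.3, 1.18, -0.27, 1.82, -1.4
[... 378 characters left out ...]
99, 1.15, 0.47, 1.54, 0.24, 1.45, -0.98], 0.64, 1.7) ([-1.0, 1.29, 0.49, 1.5, 0.17, 1.36, -0.99], 0.73, 1.7)
90 ([-1.12, 1.12, 0.49, 1.7, 0.37, 1.24, -0.96], 0.85, 1.8) ([-1.2, 1.33, 0.67, 1.67, 0.15, 1.09, -0.82], 0.75, 1.9)
105 ([-1.3, 1.15, 0.67, 1.89, 0.41, 0.94, -0.87], 0.67, 2.0) ([-1.38, 1.4, 0.84, 1.86, 0.08, 0.79, -0.64], 0.67, 2.1)
120 ([-1.48, 1.23, 0.86, 2.09, 0.44, 0.57, -0.78], 0.47, 2.2) ([-1.53, 1.48, 0.95, 2.05, -0.0, 0.44, -0.47], 0.4, 2.2)
135 ([-1.63, 1.4, 1.11, 2.3, -0.04, 0.1, -0.19], 0.06, 2.3) ([-1.62, 1.58, 1.02, 2.26, -0.75, 0.07, 0.34], 0.03, 2.3)
150 ([-0.64, 1.15, -0.83, 2.47, 1.46, 1.86, -1.91], 0.09, 2.3) ([-0.61, 1.4, -0.83, 2.42, 1.56, 2.0, -2.01], 0.09, 2.4)
```

```bash
sed -i 's/h=ang(-70.3);/h=ang(-30);/; s/y2=np.cross(up,h)/y2=-np.cross(up,h)/' longp.py
python3 - <<'E'
from longp import *
import cv2
s=state();move_linear(s["ee_pos"]+[0,0,.1],speed=.25)
p,q=pose(gt+[0,0,.12],a2,y2)
move_to(p,q);move_linear(p-[0,0,.07],speed=.2);wait(.2);rep()
cv2.imwrite("pics/s4.png",tilt(.075,.115,tile+[0,0,.1]))
E
```

```text
t=26.4 gap 0.402 F [ 0.4  0.2 -1.7] gf 49.9 [0.5686 0.0834 0.2125]
scene 107 slope deg [-2.9  4.9] [0.4578 0.1681]
side 131 slope deg [-4.7 -1.2] [0.4389 0.1694]
```

View pics/s4.png

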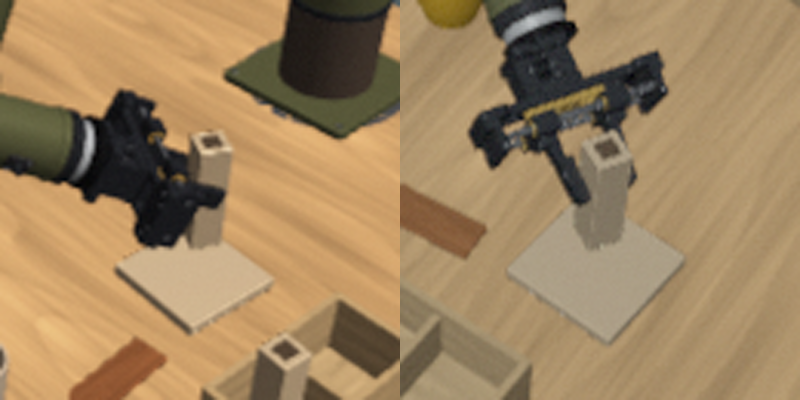

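```bash
cat >> longp.py <<'E'
def faces(c0,h,z0,z1):
    "slope (deg) of each visible side face, along its normal, per metre of height"
    from vis import cloud
    for n in("scene","side"):
        P=cloud(camera(n)).reshape(-1,3)-[*c0[:2],0]
        y=np.cross(up,h)
        for nm,a,b in(("h",h,y),("y",y,h)):
            for s in(1,-1):
                u=s*P@a;w=P@b
                m=(abs(u-.018)<.010)&(abs(w)<.013)&(P[:,2]>z0)&(P[:,2]<z1)
                if m.sum()<30: continue
                X=np.c_[P[m,2]-z0,w[m],np.ones(m.sum())];k=np.linalg.lstsq(X,u[m],rcond=None)[0]
                r=u[m]-X@k;print(n,nm,s,m.sum(),"tilt along axis %.1f deg"%np.degrees(s*k[0]),"yaw %.1f"%np.degrees(k[1]),"off %.4f"%(k[2]),"rms %.4f"%r.std())
E
python3 - <<'E'
from longp import *
faces(tile,h,.072,.19)
E
```

```text
scene h 1 37 tilt along axis 0.1 deg yaw 0.0 off 0.0191 rms 0.0006
scene y 1 164 tilt along axis -0.2 deg yaw 0.1 off 0.0189 rms 0.0019
side h -1 181 tilt along axis 0.2 deg yaw 0.7 off 0.0194 rms 0.0015
side y 1 111 tilt along axis -0.1 deg yaw -0.7 off 0.0208 rms 0.0022
```

```bash
python3 - <<'E'
from longp import *
import cv2
p,q=pose(gt+[0,0,.005],a2,y2)
move_linear(p,speed=.1);p=lower(p,n=18,thr=3.5);rep()
move_gripper(1.0);rep("open")
move_linear(p-.11*a2,speed=.15);wait(1.2);rep()
cv2.imwrite("pics/s5.png",tilt(.03,.13,tile+[0,0,.08]));faces(tile,h,.025,.14)
for n in("scene","side"):
    from vis import cloud
    P=cloud(camera(n)).reshape(-1,3);m=(np.hypot(*(P[:,:2]-tile[:2]).T)<.05)&(abs(P[:,2]-.146)<.006);r=cv2.minAreaRect(P[m,:2].astype(np.float32));print(n,r,m.sum())
for d in(60,-120,-30,150):
    j=[solve_ik(*pose(tile+[0,0,z],D,ang(d))) for z in(.1,.19)];print(d,[None if x is None else x.round(2).tolist() for x in j])
E
```

```text
lowered 12 dF 7.4 z 0.1577
 t=30.3 gap 0.405 F [ 0.5 -1.1  4.9] gf 49.9 [0.5682 0.0835 0.1583]
open t=31.2 gap 1.003 F [-0.5 -0.5  0.2] gf 0.0 [0.5682 0.0834 0.1577]
 t=33.3 gap 1.001 F [-0.1 -0.1 -0.4] gf 0.0 [0.6545 0.0336 0.2042]
scene 303 slope deg [ 0.  -0.6] [0.4574 0.1641]
side 316 slope deg [-0.2 -0.4] [0.4386 0.1694]
scene h 1 77 tilt along axis -0.0 deg yaw 0.9 off 0.0187 rms 0.0007
scene y 1 186 tilt along axis 0.0 deg yaw 1.3 off 0.0191 rms 0.0017
side h -1 167 tilt along axis 0.1 deg yaw 0.5 off 0.0197 rms 0.0014
side y 1 109 tilt along axis -0.1 deg yaw -0.0 off 0.0207 rms 0.0009
scene ((0.4476785361766815, 0.15622982382774353), (0.036696307361125946, 0.03545970469713211), 59.795955657958984) 91
side ((0.4439484179019928, 0.1590387225151062), (0.0364823155105114, 0.04018530249595642), 63.099159240722656) 137
60 [[-0.05, 0.82, -0.64, 2.12, 1.01, 0.54, -0.41], [0.08, 0.69, -0.83, 2.05, 0.77, 0.74, -0.2]]
-120 [[-0.54, 0.77, 0.17, 2.15, -0.47, 0.26, -2.05], [-0.6, 0.6, 0.27, 2.09, -0.32, 0.5, -2.19]]
-30 [[-0.37, 0.75, -0.11, 2.14, 0.29, 0.26, -1.24], [-0.3, 0.58, -0.21, 2.07, 0.23, 0.51, -1.2]]
150 [[0.24, 1.09, -1.26, 2.11, 1.27, 1.08, 0.9], [0.26, 0.88, -1.26, 2.05, 1.01, 1.04, 1.1]]
```

View pics/s5.png

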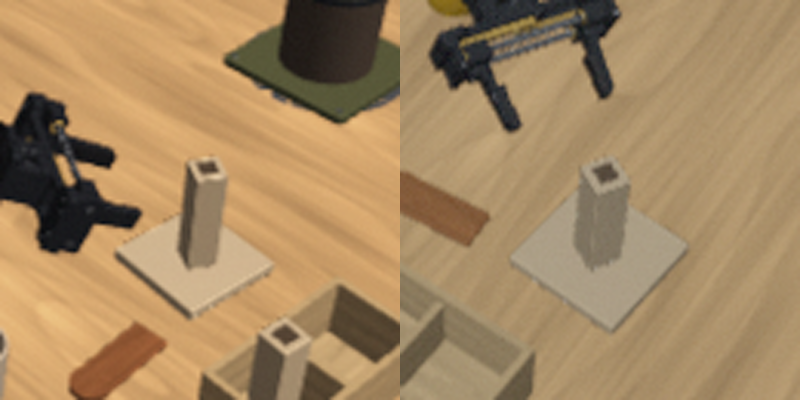

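The prop stands free and true in the middle of the tile, about (203,215) in the left crop, with tilt within 0.2°. Next I'll regrasp it from above and put it in the crate.

```bash
python3 - <<'E'
from longp import *
import cv2
b=np.array([.4458,.1570,.116])
s=state();move_linear(s["ee_pos"]+[0,0,.1],speed=.25)
p,q=pose(b,D,ang(60))
move_to(p+[0,0,.12],q);move_linear(p,speed=.15);rep("at")
move_gripper(.2,grasp_force=45);rep("grip")
move_linear(p+[0,0,.13],speed=.15)
p2,q2=pose([.470,.370,.1125],D,ang(88))
move_to(p2+[0,0,.13],q2);wait(.1);rep("hover")
cv2.imwrite("pics/s6.png",tilt(.15,.2,np.array([.47,.37,.13])));faces(np.array([.47,.37,0]),ang(88),.146,.2)
E
```

```text
at t=36.7 gap 1.002 F [-0.6  0.2 -0.1] gf 0.0 [0.446  0.1572 0.2633]
grip t=37.6 gap 0.409 F [-0.4 -0.4 -0.7] gf 45.0 [0.4457 0.1569 0.2629]
hover t=39.5 gap 0.404 F [ 0.1 -0.8 -2.9] gf 45.0 [0.4709 0.3677 0.389 ]
scene 221 slope deg [ 0.6 -0.3] [0.484 0.373]
side 186 slope deg [0.8 1.6] [0.4627 0.3795]
scene h 1 65 tilt along axis -0.1 deg yaw -0.4 off 0.0157 rms 0.0008
scene y -1 116 tilt along axis 0.1 deg yaw -0.2 off 0.0202 rms 0.0012
side h 1 85 tilt along axis 0.5 deg yaw 0.1 off 0.0176 rms 0.0010
side y 1 70 tilt along axis -0.1 deg yaw -0.1 off 0.0173 rms 0.0008
```

View pics/s6.png

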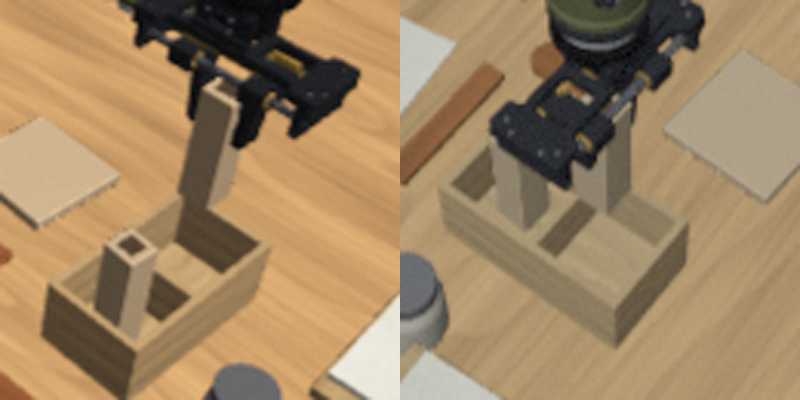

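The prop hangs vertical above the empty pocket, at about (210,145) in the left crop. I'll lower it and release.

```bash
python3 - <<'E'
from longp import *
import cv2
p2,q2=pose([.470,.370,.1125],D,ang(88))
move_linear(p2+[0,0,.06],speed=.15);rep()
move_linear(p2,speed=.08);rep();p2=lower(p2,n=14,thr=3.5)
move_gripper(.7);rep("open");wait(.2)
move_linear(p2+[0,0,.14],speed=.15);
move_to(p2*[1,0,0]+[0,.05,.42],q2);wait(.3);rep()
cv2.imwrite("pics/s7.png",tilt(.09,.13,np.array([.50,.37,.1])));faces(np.array([.47,.37,0]),ang(88),.09,.135)
from vis import cloud
for n in("scene","side"):
    c=camera(n);P=cloud(c).reshape(-1,3)
    for nm,xy,z in(("long",(.47,.37),.138),("stored",(.5725,.363),.138),("ra",(.5585,-.391),.07),("rb",(.4615,-.367),.07)):
        m=(np.hypot(*(P[:,:2]-xy).T)<.045)&(abs(P[:,2]-z)<.006);print(n,nm,m.sum(),P[m].mean(0).round(3))
    if n=="scene":cv2.imwrite("pics/s8.png",c["img"])
E
```

```text
t=40.4 gap 0.402 F [-0.3  0.9 -0.9] gf 45.0 [0.47   0.3704 0.3201]
 t=41.3 gap 0.405 F [ 1.1 -0.9 -2. ] gf 45.0 [0.47   0.3703 0.2598]
lowered 8 dF 9.0 z 0.2539
open t=44.0 gap 0.704 F [ 0.4 -0.1  0.6] gf 0.0 [0.47   0.37   0.2538]
 t=46.8 gap 0.698 F [-0.3  0.8  0.3] gf 0.0 [0.4701 0.0508 0.42  ]
scene 135 slope deg [-1.7  1.8] [0.4871 0.3737]
side 29 slope deg [-1.4 -0.3] [0.4793 0.3892]
scene h 1 46 tilt along axis -0.7 deg yaw -0.4 off 0.0179 rms 0.0008
scene y -1 88 tilt along axis 0.8 deg yaw -0.1 off 0.0195 rms 0.0014
side h 1 69 tilt along axis -3.4 deg yaw 0.5 off 0.0209 rms 0.0019
side y 1 55 tilt along axis -3.2 deg yaw -2.0 off 0.0191 rms 0.0015
scene long 120 [0.474 0.372 0.138]
scene stored 136 [0.575 0.363 0.138]
scene ra 80 [ 0.563 -0.388  0.069]
scene rb 71 [ 0.466 -0.364  0.069]
side long 165 [0.469 0.373 0.137]
side stored 154 [0.569 0.365 0.137]
side ra 95 [ 0.558 -0.386  0.069]
side rb 107 [ 0.462 -0.361  0.069]
```

View pics/s8.png

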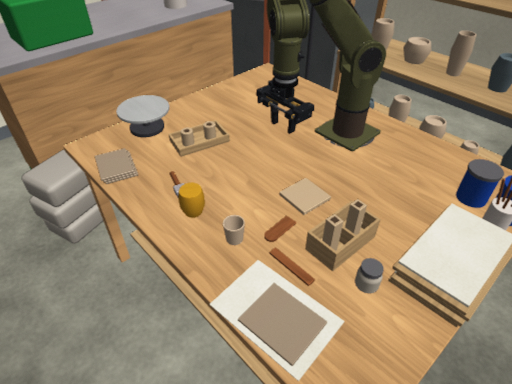

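Both round props stand in the tray at (187,137) and (210,130). The long prop stands in the near pocket at (357,215), the stored prop at (332,232) hasn't moved, and nothing else has either.

```bash
python3 -c "
from station import *
print(sign_off())"
```

```text
the job is handed in; nothing more can be done
None
```

The job is done and handed in at about 47 s: both round props stand in the tray, and the long prop stood true by itself on the tile for over a second and now stands in the crate's near pocket, with nothing else moved.

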